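# Put the washing things back in their dishes

### The job

Four washing things have been left along the front of the worktop and on the strip between the two sinks. Put each of them into the grey drainer dish made for its size and outline, to the right of the sinks: the wooden scrubbing brush flat in the long dish, the small nail brush flat in the slim dish, the soap bar flat in the broad dish and the dropper bottle upright in the round dish; put the bottle in last, when the other three are in place and let go, because it is easily knocked over. Leave everything else where it is, the tape measure and the thread spool too.

Things in the scene. Friction and masses are not known exactly. Their poses are not given: they have to be found in the camera images.
- scrub_brush: Oval wooden scrubbing brush lying bristles down, 61 mm (its x) by 154 mm (its y, the long axis) by 46 mm high; loose, about 0.07 kg. Origin at the centre of its underside (bristle tips), z up. Solid to grasp across its 61 mm width from above, with the fingertips about 19 mm above its underside. Starts at the front of the worktop or between the sinks (others further back are scenery).
- nail_brush: Small orange nail brush lying bristles down, 30 mm (its x) by 85 mm (its y, the long axis) by 23 mm high; loose, about 0.07 kg. Origin at the centre of its underside, z up. Grasp across its 30 mm width, with the fingertips 9 mm or more above its underside to clear the dish rim. Starts at the front of the worktop or between the sinks (others further back are scenery).
- stain_bar: Worn pale green bar of soap with rounded edges, hard, 52 mm (its x) by 77 mm (its y, the long axis) by 26 mm high; loose, about 0.12 kg. Origin at the centre of its underside, z up. Grasp across its 52 mm width, with the fingertips 9 mm or more above its underside. Starts at the front of the worktop or between the sinks (others further back are scenery).
- scent_dropper: Small brown glass dropper bottle standing upright, round, body 33 mm in diameter up to 70 mm, black cap and bulb above, 102 mm high in all; loose, about 0.07 kg. Origin at the centre of its underside, z up (yaw does not matter). Grasp round the body, e.g. 45 mm above its underside. Starts at the front of the worktop or between the sinks (others further back are scenery).
- long_dish: The longest dish, rectangular: fixed grey drainer dish, 12 mm high, flat floor 5 mm above the worktop, rim 7 mm above that floor, a few dark drain slots; origin at the centre of its underside on the worktop, z up; outside 89 mm (x) by 182 mm (y, long axis), inside 79 by 172 mm. For the scrubbing brush.
- slim_dish: The narrow rectangular dish: fixed grey drainer dish, 12 mm high, flat floor 5 mm above the worktop, rim 7 mm above that floor, a few dark drain slots; origin at the centre of its underside on the worktop, z up; outside 58 mm (x) by 113 mm (y, long axis), inside 48 by 103 mm. For the nail brush.
- broad_dish: The short, broad rectangular dish: fixed grey drainer dish, 12 mm high, flat floor 5 mm above the worktop, rim 7 mm above that floor, a few dark drain slots; origin at the centre of its underside on the worktop, z up; outside 80 mm (x) by 105 mm (y, long axis), inside 70 by 95 mm. For the soap bar.
- round_dish: The small round dish: fixed grey drainer dish, 12 mm high, flat floor 5 mm above the worktop, rim 7 mm above that floor, a few dark drain slots; origin at the centre of its underside on the worktop, z up; outside diameter 60 mm, inside 52 mm. For the dropper bottle. Beware the wall shelf behind: from x = 0.64 m on, underside at z = 0.5 m.
- tape_measure: Bystander, to be left alone: round red sewing tape measure, 54 mm in diameter and 18 mm high with a small tab, loose on the worktop. Origin at its underside near the centre.
- thread_spool: Bystander, to be left alone: small spool of thread with wooden ends standing upright, 28 mm in diameter and 42 mm high, with a loose thread end at one side, loose on the worktop. Origin at its underside, within 8 mm of the middle.
Things that resemble listed ones, but are neither listed nor needed, are in the scene too. What is shaped like the broad_dish but pink is not meant.

How it is judged:
On the way, in this order (a step that is already met when the one before it is completed fails the run):
1. the scrubbing brush, the nail brush and the soap bar lie flat in their own dishes, let go (z of scrub_brush in the frame of long_dish between 0.002 and 0.0085 m and angle between each of scrub_brush, nail_brush, stain_bar's own z axis and vertical below 0.12 rad and linear speed of each of scrub_brush, nail_brush, stain_bar below 0.03 m/s and x of scrub_brush in the frame of long_dish between -0.013 and 0.013 m and y of scrub_brush in the frame of long_dish between -0.013 and 0.013 m and contact force between the fingers and scrub_brush below 0.2 N and z of nail_brush in the frame of slim_dish between 0.002 and 0.0085 m and x of nail_brush in the frame of slim_dish between -0.013 and 0.013 m and y of nail_brush in the frame of slim_dish between -0.013 and 0.013 m and contact force between the fingers and nail_brush below 0.2 N and z of stain_bar in the frame of broad_dish between 0.002 and 0.0085 m and x of stain_bar in the frame of broad_dish between -0.013 and 0.013 m and y of stain_bar in the frame of broad_dish between -0.013 and 0.013 m and contact force between the fingers and stain_bar below 0.2 N), for 0.2 s.
2. then the dropper bottle stands in the round dish, let go (z of scent_dropper in the frame of round_dish between 0.002 and 0.0085 m and angle between scent_dropper's own z axis and vertical below 0.12 rad and linear speed of scent_dropper below 0.03 m/s and x of scent_dropper in the frame of round_dish between -0.013 and 0.013 m and y of scent_dropper in the frame of round_dish between -0.013 and 0.013 m and contact force between the fingers and scent_dropper below 0.2 N), for 0.2 s.
At the end, for the whole second after the job is handed in: Scrubbing brush in the long dish, nail brush in the slim, soap bar in the broad, bottle in the round one: each on the dish's floor (underside 2 to 8.5 mm above the dish's), within 13 mm of centre along each dish axis, level or upright within 0.12 rad, let go, under 0.03 m/s (all of step 1 and all of step 2); the robot touches nothing.
It fails at once if the tape measure is moved by more than 15 mm (distance of tape_measure from where it was at the start of the episode above 0.015 m).
It fails at once if the thread spool is moved by more than 15 mm (distance of thread_spool from where it was at the start of the episode above 0.015 m).
It also fails if it takes over 144 s, if anything falls off the work surface, if the arm or the gripper's body presses on something with over 40 N, if the wrist force passes 120 N, or if a joint passes its speed limit or range.

### The arm

A 7-joint arm with a two-finger parallel gripper is mounted at the origin on a cart in front of the work surface, level with it; the furniture and walls round the work are solid. World frame = base frame: x ahead of the robot, y to its left, z up, the work surface at z = 0. Lengths are in m, angles in rad, forces in N, time in s.
With the tool pointing down it reaches from about 0.425 to 0.825 m from the base axis. Payload 3.6 kg.
Tool frame: the origin (TCP) lies at the very end of the fingers, on their centre line; the grasp point (between the pads) lies r.grip_depth behind it (r.grip_depth is the distance from the TCP to the grasp point, in m); z points along the fingers, y is the line along which they close (so a half turn about z gives the same grasp; the last joint's range is limited). The gripper opens to 93 mm and grips with 3 to 60 N. Pads are 15 mm wide; open, the fingers measure 128 mm over their backs; the gripper's body (75 mm by 188 mm) begins 65 mm behind the grasp point.
Start: joints at [1.161, 0.615, -0.013, 1.423, 0.008, 1.103, -0.04], TCP at [0.243, -0.603, 0.219] pointing down, gripper open.
Joint ranges: [-3.12, 3.12], [-0.3, 2.06], [-1.34, 1.32], [0.26, 2.42], [-1.36, 4.5], [0.01, 1.98], [-2.84, 2.84]. Speed limits (rad/s): [2.79, 2.79, 3.14, 3.14, 3.14, 3.14, 3.14].

### API

Orientations are given as a unit quaternion [w, x, y, z].
In Python, from workcell import telemetry, cams, order, r gives the robot as it stands.
- The arm moves only by the shell command python3 -m inch 'ROWS' [FORCE]. ROWS is JSON, a list of rows, each an object with "dr": the turn, a rotation vector about the world's x, y, z as a fraction of full scale, a list of three; "translation": the shift along the world's x, y, z as a fraction of full scale, a list of three; "claw": the opening, from -1 (shut) to 1 (fully open). In form: [{"dr": [rx, ry, rz], "translation": [dx, dy, dz], "claw": claw}, ...]. A call has 1 to 20 rows; each row is the pose to reach, as a shift and turn from the pose commanded when the call began, turning the shorter way round; what a row does not reach only later rows make up. Full scale, the value 1, is 300 mm for a shift and pi rad for a turn. A row lasts 1/8 s, in which the tool goes at most 62.5 mm and 10.7 degrees, less where a joint would pass 70% of its speed; a pose out of reach is approached as far as the arm can. A call with a number of a shift or a turn outside -1 to 1 is refused whole. A call with a gripper value outside its range is refused whole. The fingers move at their own pace and stop on an object; FORCE is the grip in N (left out, the last holds). Time passes only in rows, so rows that repeat a pose let the fingers close. It gives the time, the measured TCP pose, the force, the opening and the grip force at its end, in the units of the state.
- telemetry.read_state(): the state, without advancing time (a new reading comes with each control period).
- cams.snapshot(name): name is "scene" or "top"; returns a dict with "pixels" (384x512x3 uint8, red, green, blue), "depth" (384x512 float32, m along the optical axis (not along the pixel's ray), 0 where there is no reading), "fx", "fy", "cx", "cy" (pixels), "world_to_cam" (4x4, takes a point from world to camera coordinates). Camera axes: x right, y down, z forward; pixel columns grow to the right and rows downward; lengths in m; the calibration is good to about 2 mm. A picture is of the moment at which its call begins.
- order.hand_in(): hands the job in; it is judged then, once.
The state is a dict: "time": time; "qpos": joint angles; "joint_vel": joint speeds; "tau": joint torques, N m; "tool_pos": TCP position; "ee_rot": TCP orientation; "force": force on the tool from outside, world axes, zero at the start; "torque": the same for the moment, N m; "grip_width": opening from 0.0 (shut) to 1.0 (fully open); "grasp_force": force on a finger pad.
Only numpy, scipy, OpenCV 4.12 (cv2) and the standard library are available. Lean on these libraries where they do the work, as an engineer would, in place of code of your own. Each camera call takes 0.05 s, during which the arm holds its last target. There are 200 camera calls.

## Working session

There is one attempt and no reset: what is moved stays moved. The work goes in short steps, Python scripts to look and compute and a shell command to move; the robot and the scene stay as the last step left them, time stands still between calls to the robot, and variables do not carry over. Pictures are saved under pics/ and viewed, at most 14 in all, crops included, and the job is handed in when it is done.

```bash
ls; mkdir -p pics
cat > h.py <<'E'
import numpy as np, cv2
from workcell import telemetry, cams, order, r
def snap(n):
    s=cams.snapshot(n); T=np.array(s["world_to_cam"]); d=s["depth"]
    v,u=np.mgrid[:384,:512]
    P=np.stack([(u-s["cx"])/s["fx"]*d,(v-s["cy"])/s["fy"]*d,d],-1)
    W=(P-T[:3,3])@T[:3,:3]; W[d==0]=np.nan
    return s["pixels"],W,s
def save(img,name,box=None,k=1):
    if box: u0,v0,u1,v1=box; img=img[v0:v1,u0:u1]
    cv2.imwrite("pics/"+name,cv2.resize(img[...,::-1],None,fx=k,fy=k,interpolation=cv2.INTER_CUBIC))
E
python3 - <<'E'
from h import *
for n in("top","scene"):
    p,W,s=snap(n); save(p,n+"0.png",None,1.55); np.savez(n+"0",p=p,W=W)
    T=s["world_to_cam"]; print(n,s["fx"],-np.array(T)[:3,:3].T@np.array(T)[:3,3])
print(telemetry.read_state(), r.grip_depth)
E
```

```text
pics
top 407.5555763209259 [-0.01436026  0.09730963  1.45771385]
scene 410.50560241826787 [-0.02865558  0.89305922  1.12226545]
{'time': 0.1, 'qpos': array([ 1.16051077,  0.61578904, -0.01260895,  1.42471322,  0.00808316,
        1.10342254, -0.04041465]), 'joint_vel': array([-0.00038193, -0.00164458, -0.0002875 , -0.00361209, -0.00020648,
        0.00076269, -0.00085849]), 'tau': array([ 1.80336428e-03, -4.60039687e+01,  2.10364130e-01, -1.66243064e+01,
       -6.11232896e-02,  1.69042504e-02,  1.12016005e-04]), 'tool_pos': array([ 0.24312747, -0.6020531 ,  0.21762719]), 'ee_rot': array([-1.11858274e-03,  9.81640853e-01,  1.90735243e-01, -2.26170175e-04]), 'force': array([0.19013596, 0.38390441, 0.07456408]), 'torque': array([0.03975978, 0.05177984, 0.00470655]), 'grasp_force': 0.0, 'grip_width': 0.9975865753031861} 0.0188
```

View pics/top0.png

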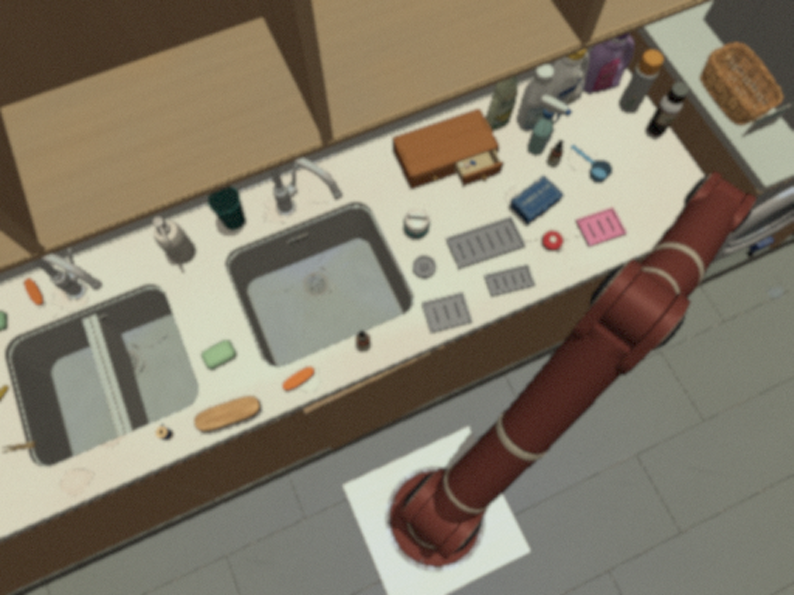

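View pics/scene0.png

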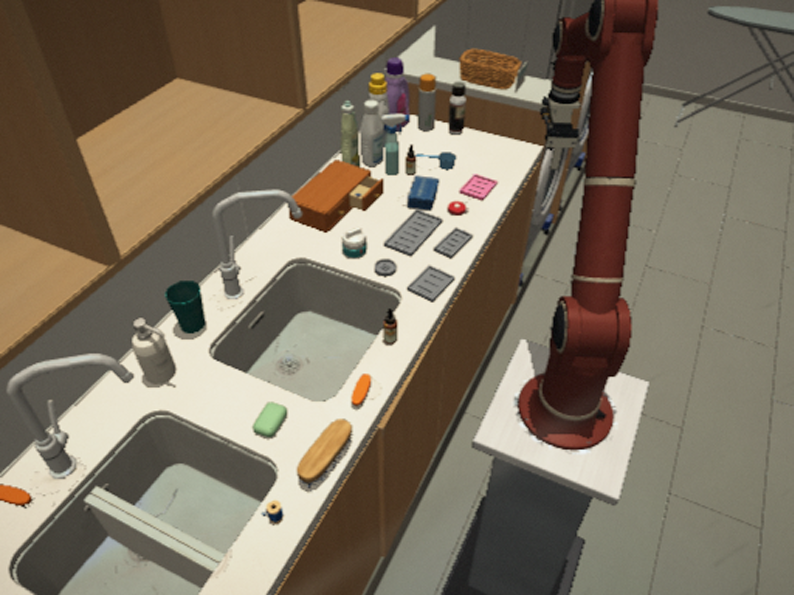

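The top view (pixels scaled by 1.55) shows:
- **Items:** scrub brush (228,413), nail brush (299,378), soap (218,353), dropper (363,341).
- **Grey dishes:** long (485,242), slim (510,280), broad (446,312), round (424,266).
- **Bystanders:** tape measure (552,240), spool (165,432).

Several things have look-alikes:
- **Orange brush:** (33,291) is behind the sinks, so it's scenery. (299,378) is at the front, so it's the nail brush.
- **Dropper:** (556,153) is at the back, so it's scenery. (363,341) is at the front.
- **Broad dish:** (601,226) is pink, so it's not meant. (446,312) is grey.
- **Soap:** there's another green item at (0,320) on the left edge, which is scenery. (218,353) is on the strip between the sinks.

Next I'll segment these and check one enlarged crop.

```bash
cat >> h.py <<'E'
def rect(W,m,z=None):
    pts=W[m][:,:2].astype(np.float32); pts=pts[~np.isnan(pts[:,0])]
    (c,wh,a)=cv2.minAreaRect(pts); w,h=wh
    if w>h: w,h,a=h,w,a+90   # a: x axis (short) direction deg
    a=(a+90)%180-90
    return np.round(c,4),round(w,4),round(h,4),round(a,1)   # short-axis dir
def comp(mask,uv):
    n,l,st,ce=cv2.connectedComponentsWithStats(mask.astype(np.uint8))
    u,v=uv; best=[(np.hypot(*(ce[i]-uv)),i) for i in range(1,n) if st[i,4]>15]
    return l==min(best)[1]
E
python3 - <<'E'
from h import *
for n in("top","scene"):
    d=np.load(n+"0.npz"); p,W=d["p"],d["W"]
    hsv=cv2.cvtColor(p,cv2.COLOR_RGB2HSV); H,S,V=[hsv[...,i].astype(int) for i in range(3)]
    if n=="top":
        save(p,"crop0.png",(80,130,420,300),2.3)
        seeds=dict(scrub=(147,266),nail=(193,244),soap=(141,228),drop=(234,219),long=(313,156),slim=(329,181),broad=(288,201),round=(274,172),tape=(356,155),spool=(106,279))
    else:
        seeds=dict(scrub=(209,290),nail=(233,251),soap=(174,270),drop=(251,211),long=(266,149),slim=(292,156),broad=(278,182),round=(249,172),tape=(295,134),spool=(177,330))
    z=W[...,2]; inw=(z>-.03)&(z<.15)
    for k,uv in seeds.items():
        if k in("long","slim","broad","round"): m=(V<150)&(S<70)&inw
        elif k=="drop" : m=(V<120)&inw
        elif k=="spool": m=inw&(z>.01)
        else: m=inw&((S>60)&(V>60))
        m=comp(m,uv); zz=z[m]
        print(n,k,m.sum(),*rect(W,m),"z",np.round(np.nanpercentile(zz,[5,50,95]),4))
E
```

```text
top scrub 600 [0.3951 0.334 ] 0.051 0.1482 -5.2 z [0.0366 0.0467 0.0521]
top nail 184 [0.4111 0.1578] 0.0376 0.0829 24.2 z [0.0014 0.0229 0.0289]
top soap 190 [0.5414 0.3092] 0.0421 0.0641 3.7 z [0.0195 0.0258 0.0328]
top drop 89 [ 0.4226 -0.0117] 0.0247 0.0307 -26.9 z [0.0186 0.0619 0.0984]
top long 940 [ 0.5467 -0.402 ] 0.09 0.1822 -4.5 z [0.0003 0.0064 0.0136]
top slim 403 [ 0.4277 -0.4085] 0.0581 0.1117 -10.0 z [0.0008 0.0067 0.0146]
top broad 525 [ 0.4167 -0.2297] 0.0788 0.1027 -10.4 z [0.0011 0.0066 0.0139]
top round 163 [ 0.5503 -0.2334] 0.0505 0.0592 64.4 z [0.0004 0.0069 0.0146]
top tape 142 [ 0.4775 -0.5615] 0.0542 0.0563 -24.2 z [0.0056 0.0163 0.0225]
top spool 71 [0.4209 0.4881] 0.0243 0.0427 -34.0 z [0.0125 0.0407 0.0463]
scene scrub 743 [0.3941 0.3215] 0.051 0.1746 -4.0 z [0.0334 0.0458 0.0498]
scene nail 182 [0.4133 0.1521] 0.0289 0.0967 10.4 z [-0.0001  0.0214  0.0259]
scene soap 302 [0.5426 0.3119] 0.0464 0.0727 9.4 z [0.0134 0.0244 0.0293]
scene drop 160 [ 0.4453 -0.0427] 0.0305 0.1094 31.0 z [0.0047 0.0522 0.0898]
scene long 596 [ 0.5485 -0.4236] 0.1174 0.2367 6.6 z [-0.0003  0.0056  0.0126]
scene slim 258 [ 0.4281 -0.4079] 0.0588 0.1193 -8.7 z [-0.      0.0058  0.0131]
scene broad 390 [ 0.4164 -0.23  ] 0.0823 0.1074 -7.2 z [0.0005 0.0059 0.0128]
scene round 124 [ 0.55  -0.234] 0.0537 0.0617 18.9 z [-0.0002  0.0068  0.0147]
scene tape 91 [ 0.4755 -0.5669] 0.0533 0.0769 -27.6 z [0.0014 0.0147 0.0191]
scene spool 113 [0.4174 0.4818] 0.0261 0.0272 59.5 z [0.0171 0.0395 0.0445]
```

View pics/crop0.png

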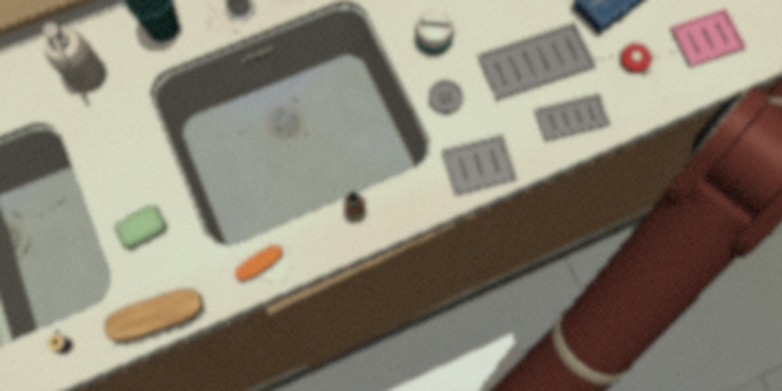

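The crop confirms the four items and the four grey dishes; the pink dish (707,38) and the red tape measure (636,57) stay out of it. I'll refine poses from the merged point clouds of both cameras.

Run:
```python
from h import *
def go(name,c,rad,zlo,zhi,cond):
    P=[]
    for n in("top","scene"):
        d=np.load(n+"0.npz"); p,W=d["p"],d["W"]; hsv=cv2.cvtColor(p,cv2.COLOR_RGB2HSV).astype(int)
        m=(np.hypot(W[...,0]-c[0],W[...,1]-c[1])<rad)&(W[...,2]>zlo)&(W[...,2]<zhi)&cond(hsv[...,0],hsv[...,1],hsv[...,2])
        m=cv2.morphologyEx(m.astype(np.uint8),cv2.MORPH_OPEN,np.ones((2,2)))>0
        q=W[m][:,:2]; 
        if len(q)<8: print(name,n,len(q)); continue
        w,V=np.linalg.eigh(np.cov(q.T)); s=V[:,0]*np.sign(V[0,0]); a=np.degrees(np.arctan2(s[1],s[0]))
        x=(q-q.mean(0))@np.stack([s,[-s[1],s[0]]],1); lo,hi=np.percentile(x,[2,98],axis=0)
        cc=q.mean(0)+np.stack([s,[-s[1],s[0]]],1)@((lo+hi)/2)
        print(name,n,len(q),"mid",np.round(cc,4),"size",np.round(hi-lo,4),"shortdir",round(a,1))
sat=lambda H,S,V:(S>60)
gray=lambda H,S,V:(V<150)&(S<70)
go("scrub",(.395,.33),.1,.025,.08,sat)
go("nail",(.412,.155),.06,.012,.05,lambda H,S,V:S>140)
go("soap",(.542,.31),.06,.012,.05,sat)
go("drop",(.43,-.02),.06,.02,.068,lambda H,S,V:V<130)
go("dropcap",(.43,-.02),.06,.075,.12,lambda H,S,V:V<130)
go("long",(.547,-.402),.11,-.02,.03,gray)
go("slim",(.428,-.408),.066,-.02,.03,gray)
go("broad",(.417,-.23),.072,-.02,.03,gray)
go("round",(.55,-.234),.04,-.02,.03,gray)
```

```text
scrub top 583 mid [nan nan] size [nan nan] shortdir nan
scrub scene 722 mid [nan nan] size [nan nan] shortdir nan
nail top 115 mid [0.4057 0.1577] size [0.0177 0.0695] shortdir 10.0
nail scene 140 mid [0.4071 0.1595] size [0.0189 0.0768] shortdir 6.4
soap top 188 mid [0.5377 0.3069] size [0.0344 0.0602] shortdir 6.9
soap scene 289 mid [0.5392 0.3127] size [0.0377 0.0683] shortdir -1.2
drop top 42 mid [ 0.4163 -0.0144] size [0.0131 0.0306] shortdir -3.8
drop scene 77 mid [ 0.4225 -0.0294] size [0.0208 0.0673] shortdir 4.0
dropcap top 25 mid [ 0.4226 -0.0167] size [0.0121 0.0177] shortdir 31.3
dropcap scene 26 mid [ 0.4397 -0.0519] size [0.0139 0.0992] shortdir 23.8
long top 1037 mid [nan nan] size [nan nan] shortdir nan
long scene 632 mid [nan nan] size [nan nan] shortdir nan
slim top 401 mid [ 0.4244 -0.4092] size [0.054  0.1069] shortdir -9.6
slim scene 257 mid [ 0.4217 -0.4082] size [0.0556 0.1131] shortdir -10.0
broad top 524 mid [nan nan] size [nan nan] shortdir nan
broad scene 390 mid [ 0.4118 -0.2279] size [0.0768 0.1025] shortdir -7.9
round top 163 mid [ 0.5451 -0.2355] size [0.0505 0.0531] shortdir 62.7
round scene 122 mid [ 0.5451 -0.2324] size [0.0483 0.0537] shortdir 23.6
```

```bash
python3 -m inch '[{"dr":[0,0,0.15],"translation":[0.4,0.5,0.1],"claw":1},{"dr":[0,0,0.3],"translation":[0.6,0.8,0.1],"claw":1},{"dr":[0,0,0.37],"translation":[0.8,1,0.1],"claw":1},{"dr":[0,0,0.37],"translation":[0.8,1,0.1],"claw":1},{"dr":[0,0,0.37],"translation":[0.8,1,0.1],"claw":1},{"dr":[0,0,0.37],"translation":[0.8,1,0.1],"claw":1},{"dr":[0,0,0.37],"translation":[0.8,1,0.1],"claw":1},{"dr":[0,0,0.37],"translation":[0.8,1,0.1],"claw":1}]'; python3 -c "
from h import *
s=telemetry.read_state();print(s['qpos'],s['tool_pos'],s['ee_rot'])"
```

```text
time: 1.1
tool_pos: [0.4832, -0.3025, 0.2482]
ee_rot: [-0.0, 0.716, 0.699, -0.0]
force: [-0.5, -0.7, 0.3]
grip_width: 0.998
grasp_force: 0.0
[ 0.75113918  0.48218155 -0.35757276  1.61088688  0.18530487  1.08319194
  0.31951849] [ 0.48321763 -0.30248696  0.24819871] [-4.42670840e-04  7.15594568e-01  6.98515595e-01 -4.26645452e-04]
```

```bash
cat >> h.py <<'E'
def go(name,c,rad,zlo,zhi,cond,data):
    for n,(p,W) in data.items():
        hsv=cv2.cvtColor(p,cv2.COLOR_RGB2HSV).astype(int)
        m=(np.hypot(W[...,0]-c[0],W[...,1]-c[1])<rad)&(W[...,2]>zlo)&(W[...,2]<zhi)&cond(hsv[...,0],hsv[...,1],hsv[...,2])
        if m.sum()<15: print(name,n,"few"); continue
        m=comp(m,np.argwhere(m).mean(0)[::-1]); q=W[m][:,:2].astype(float)
        w,V=np.linalg.eigh(np.cov(q.T)); s=V[:,0]*np.sign(V[0,0]); B=np.stack([s,[-s[1],s[0]]],1)
        x=(q-q.mean(0))@B; lo,hi=np.percentile(x,[2,98],axis=0)
        print(name,n,m.sum(),"mid",np.round(q.mean(0)+B@((lo+hi)/2),4),"mean",np.round(q.mean(0),4),"size",np.round(hi-lo,4),"shortdir",round(np.degrees(np.arctan2(s[1],s[0])),1))
sat=lambda H,S,V:(S>60)
gray=lambda H,S,V:(V<150)&(S<70)
orange=lambda H,S,V:S>140
dark=lambda H,S,V:V<130
E
python3 - <<'E'
from h import *
D={n:(np.load(n+"0.npz")["p"],np.load(n+"0.npz")["W"]) for n in("top","scene")}
go("scrub",(.395,.33),.1,.025,.08,sat,D)
go("nail",(.412,.155),.06,.012,.05,orange,D)
go("soap",(.542,.31),.06,.012,.05,sat,D)
go("drop",(.43,-.02),.06,.02,.068,dark,D)
go("dropcap",(.43,-.02),.03,.075,.12,dark,D)
go("long",(.547,-.402),.11,-.02,.03,gray,D)
go("slim",(.428,-.408),.066,-.02,.03,gray,D)
go("broad",(.417,-.23),.072,-.02,.03,gray,D)
go("round",(.55,-.234),.04,-.02,.03,gray,D)
E
```

```text
scrub top 583 mid [0.3945 0.3341] mean [0.3935 0.3336] size [0.0472 0.138 ] shortdir -5.7
scrub scene 724 mid [0.3952 0.3361] mean [0.3935 0.3388] size [0.0469 0.1394] shortdir -4.1
nail top 115 mid [0.4082 0.1593] mean [0.4083 0.1597] size [0.022  0.0693] shortdir 10.0
nail scene 140 mid [0.4094 0.1605] mean [0.4089 0.1614] size [0.0233 0.0753] shortdir 9.0
soap top 189 mid [0.5407 0.3088] mean [0.5399 0.3082] size [0.0386 0.0609] shortdir 5.3
soap scene 290 mid [0.5421 0.3127] mean [0.5405 0.3146] size [0.0425 0.0677] shortdir 2.5
drop top 49 mid [ 0.4192 -0.0112] mean [ 0.4163 -0.0093] size [0.0181 0.0287] shortdir -22.4
drop scene 87 mid [ 0.4228 -0.0068] mean [ 0.4214 -0.0047] size [0.0195 0.029 ] shortdir -55.0
dropcap top 28 mid [ 0.4264 -0.0133] mean [ 0.4245 -0.013 ] size [0.0162 0.0182] shortdir -89.2
dropcap scene 30 mid [ 0.4267 -0.0117] mean [ 0.4263 -0.0115] size [0.0155 0.0165] shortdir -70.1
long top 940 mid [ 0.5459 -0.4017] mean [ 0.5458 -0.4024] size [0.0851 0.1753] shortdir -4.5
long scene 570 mid [ 0.5471 -0.4024] mean [ 0.546  -0.4007] size [0.0856 0.1804] shortdir -4.0
slim top 403 mid [ 0.4278 -0.4081] mean [ 0.4277 -0.4089] size [0.0552 0.1068] shortdir -9.1
slim scene 258 mid [ 0.4275 -0.4094] mean [ 0.4272 -0.4079] size [0.0558 0.1122] shortdir -8.8
broad top 525 mid [ 0.4162 -0.2294] mean [ 0.4165 -0.2303] size [0.0758 0.0974] shortdir -9.7
broad scene 390 mid [ 0.4168 -0.23  ] mean [ 0.4161 -0.229 ] size [0.0775 0.104 ] shortdir -6.2
round top 163 mid [ 0.5491 -0.2327] mean [ 0.5491 -0.2326] size [0.0502 0.0533] shortdir 64.6
round scene 124 mid [ 0.5507 -0.2336] mean [ 0.5495 -0.2321] size [0.0491 0.0584] shortdir 27.6
```

```bash
python3 -m inch '[{"dr":[0,0,0],"translation":[0,1,0],"claw":1},{"dr":[0,0,0],"translation":[0,1,0],"claw":1},{"dr":[0,0,0],"translation":[0,1,0],"claw":1},{"dr":[0,0,0],"translation":[0,1,0],"claw":1},{"dr":[0,0,0],"translation":[0,1,0],"claw":1},{"dr":[0,0,0],"translation":[0,1,0],"claw":1}]'
```

```text
time: 1.85
tool_pos: [0.483, -0.0005, 0.2488]
ee_rot: [-0.0, 0.714, 0.7, 0.0]
force: [-0.3, 0.6, -0.7]
grip_width: 0.999
grasp_force: 0.0
```

```bash
python3 -m inch '[{"dr":[0,0,-0.021],"translation":[-0.293,1,-0.2],"claw":1},{"dr":[0,0,-0.021],"translation":[-0.293,1,-0.2],"claw":1},{"dr":[0,0,-0.021],"translation":[-0.293,1,-0.2],"claw":1},{"dr":[0,0,-0.021],"translation":[-0.293,1,-0.2],"claw":1},{"dr":[0,0,-0.021],"translation":[-0.293,1,-0.2],"claw":1},{"dr":[0,0,-0.021],"translation":[-0.293,1,-0.2],"claw":1},{"dr":[0,0,-0.021],"translation":[-0.293,1,-0.2],"claw":1}]'
python3 -m inch '[{"dr":[0,0,0],"translation":[0,0.118,0],"claw":1},{"dr":[0,0,0],"translation":[0,0.118,-0.2],"claw":1},{"dr":[0,0,0],"translation":[0,0.118,-0.3],"claw":1},{"dr":[0,0,0],"translation":[0,0.118,-0.35],"claw":1},{"dr":[0,0,0],"translation":[0,0.118,-0.35],"claw":1},{"dr":[0,0,0],"translation":[0,0.118,-0.35],"claw":1}]'
python3 - <<'E'
from h import *
p,W,s=snap("scene"); save(p,"s1.png",(130,200,300,330),4)
E
```

```text
time: 2.72
tool_pos: [0.3971, 0.2948, 0.1881]
ee_rot: [0.001, 0.74, 0.673, -0.001]
force: [-0.1, -0.3, -0.1]
grip_width: 1.001
grasp_force: 0.0
time: 3.48
tool_pos: [0.3968, 0.3328, 0.0849]
ee_rot: [0.0, 0.739, 0.674, 0.001]
force: [-0.3, -0.0, -0.3]
grip_width: 0.998
grasp_force: 0.0
```

View pics/s1.png

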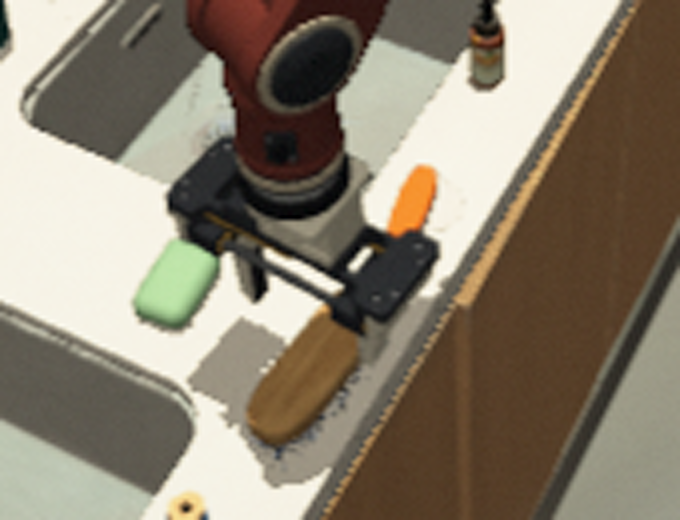

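The gripper sits square over the scrub brush (about (300,390) in the crop), straddling its width. Next I descend and grip.

```bash
python3 -m inch '[{"dr":[0,0,0],"translation":[-0.004,0.005,-0.12],"claw":1},{"dr":[0,0,0],"translation":[-0.004,0.005,-0.215],"claw":1},{"dr":[0,0,0],"translation":[-0.004,0.005,-0.215],"claw":1},{"dr":[0,0,0],"translation":[-0.004,0.005,-0.215],"claw":-1},{"dr":[0,0,0],"translation":[-0.004,0.005,-0.215],"claw":-1},{"dr":[0,0,0],"translation":[-0.004,0.005,-0.215],"claw":-1},{"dr":[0,0,0],"translation":[-0.004,0.005,-0.215],"claw":-1},{"dr":[0,0,0],"translation":[-0.004,0.005,-0.215],"claw":-1},{"dr":[0,0,0],"translation":[-0.004,0.005,-0.215],"claw":-1}]' 20
python3 -m inch '[{"dr":[0,0,0],"translation":[0,0,0.2],"claw":-1},{"dr":[0,0,0],"translation":[0,0,0.5],"claw":-1},{"dr":[0,0,0],"translation":[0,0,0.6],"claw":-1},{"dr":[0,0,0],"translation":[0.05,-0.2,0.6],"claw":-1},{"dr":[0,0,0],"translation":[0.1,-0.4,0.6],"claw":-1},{"dr":[0,0,0],"translation":[0.2,-0.6,0.6],"claw":-1},{"dr":[0,0,0],"translation":[0.25,-0.8,0.6],"claw":-1},{"dr":[0,0,0],"translation":[0.3,-1,0.6],"claw":-1},{"dr":[0,0,0],"translation":[0.3,-1,0.6],"claw":-1},{"dr":[0,0,0],"translation":[0.3,-1,0.6],"claw":-1}]'
```

```text
time: 4.65
tool_pos: [0.3946, 0.3344, 0.0195]
ee_rot: [0.0, 0.738, 0.674, 0.0]
force: [0.7, -0.7, 3.5]
grip_width: 0.582
grasp_force: 20.1
time: 5.9
tool_pos: [0.4838, 0.0345, 0.1988]
ee_rot: [-0.001, 0.739, 0.674, -0.0]
force: [0.1, 0.6, -0.3]
grip_width: 0.584
grasp_force: 19.7
```

```bash
python3 -m inch '[{"dr":[0,0,0.005],"translation":[0.21,-1,0],"claw":-1},{"dr":[0,0,0.005],"translation":[0.21,-1,0],"claw":-1},{"dr":[0,0,0.005],"translation":[0.21,-1,0],"claw":-1},{"dr":[0,0,0.005],"translation":[0.21,-1,0],"claw":-1},{"dr":[0,0,0.005],"translation":[0.21,-1,0],"claw":-1},{"dr":[0,0,0.005],"translation":[0.21,-1,0],"claw":-1},{"dr":[0,0,0.005],"translation":[0.21,-1,0],"claw":-1}]'
python3 -m inch '[{"dr":[0,0,0],"translation":[0,-0.2,0],"claw":-1},{"dr":[0,0,0],"translation":[0,-0.4,0],"claw":-1},{"dr":[0,0,0],"translation":[0,-0.455,-0.1],"claw":-1},{"dr":[0,0,0],"translation":[0,-0.455,-0.3],"claw":-1},{"dr":[0,0,0],"translation":[0,-0.455,-0.42],"claw":-1},{"dr":[0,0,0],"translation":[0,-0.455,-0.42],"claw":-1},{"dr":[0,0,0],"translation":[0,-0.455,-0.42],"claw":-1}]'
python3 - <<'E'
from h import *
D={n:snap(n)[:2] for n in("top","scene")}
go("scrub",(.547,-.402),.12,.07,.14,sat,D)
save(D["scene"][0],"s2.png",(200,90,370,220),4)
E
```

```text
time: 6.78
tool_pos: [0.548, -0.2625, 0.1988]
ee_rot: [-0.001, 0.732, 0.682, 0.001]
force: [-0.3, 0.3, -0.4]
grip_width: 0.588
grasp_force: 19.7
time: 7.65
tool_pos: [0.5496, -0.4008, 0.0753]
ee_rot: [0.001, 0.732, 0.681, 0.001]
force: [-0.1, -0.1, -0.5]
grip_width: 0.581
grasp_force: 19.7
scrub top 206 mid [ 0.5503 -0.3597] mean [ 0.5504 -0.3575] size [0.0528 0.0658] shortdir 13.3
scrub scene 222 mid [ 0.5474 -0.3835] mean [ 0.5483 -0.3755] size [0.0511 0.1121] shortdir 3.0
```

View pics/s2.png

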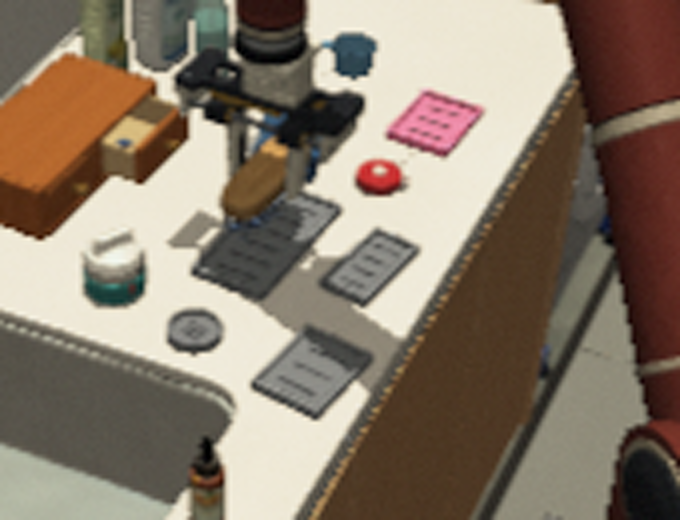

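The brush hangs level over the long dish (about (270,240) in the crop), and the tape measure at (380,177) is clear. Now I lower it and release.

```bash
python3 -m inch '[{"dr":[0,0,0],"translation":[-0.008,-0.004,-0.1],"claw":-1},{"dr":[0,0,0],"translation":[-0.008,-0.004,-0.168],"claw":-1},{"dr":[0,0,0],"translation":[-0.008,-0.004,-0.168],"claw":-1},{"dr":[0,0,0],"translation":[-0.008,-0.004,-0.168],"claw":-1}]'
python3 -m inch '[{"dr":[0,0,0],"translation":[0,0,0],"claw":0.6},{"dr":[0,0,0],"translation":[0,0,0],"claw":0.6},{"dr":[0,0,0],"translation":[0,0,0],"claw":0.6},{"dr":[0,0,0],"translation":[0,0,0.2],"claw":0.6},{"dr":[0,0,0],"translation":[0,0,0.4],"claw":1},{"dr":[0,0,0],"translation":[0,0,0.6],"claw":1},{"dr":[0,0,0],"translation":[-0.2,0.4,0.7],"claw":1},{"dr":[0,0,0],"translation":[-0.2,0.6,0.7],"claw":1},{"dr":[0,0,0],"translation":[-0.2,0.8,0.7],"claw":1},{"dr":[0,0,0],"translation":[-0.2,1,0.7],"claw":1},{"dr":[0,0,0],"translation":[-0.2,1,0.7],"claw":1},{"dr":[0,0,0],"translation":[-0.2,1,0.7],"claw":1}]'
python3 - <<'E'
from h import *
D={n:snap(n)[:2] for n in("top","scene")}
go("scrub",(.547,-.402),.12,.03,.07,sat,D)
for n in D:
    p,W=D[n]; m=(np.hypot(W[...,0]-.547,W[...,1]+.402)<.025); print(np.nanmedian(W[m][:,2]))
E
```

```text
time: 8.25
tool_pos: [0.5454, -0.4034, 0.0234]
ee_rot: [0.0, 0.733, 0.68, 0.0]
force: [-0.2, -0.3, -0.7]
grip_width: 0.593
grasp_force: 19.7
time: 9.75
tool_pos: [0.4849, -0.097, 0.234]
ee_rot: [-0.0, 0.729, 0.684, 0.001]
force: [-0.3, -0.6, 0.2]
grip_width: 0.999
grasp_force: 0.0
scrub top 357 mid [ 0.5432 -0.4165] mean [ 0.5425 -0.4162] size [0.0485 0.1097] shortdir -5.7
scrub scene 128 mid [ 0.5317 -0.4078] mean [ 0.5296 -0.4061] size [0.0232 0.1261] shortdir -0.5
0.051833536426954055
0.049072033565354715
```

```bash
python3 -m inch '[{"dr":[0,0,0.03],"translation":[-0.05,0.2,0],"claw":1},{"dr":[0,0,0.073],"translation":[-0.1,0.4,0],"claw":1},{"dr":[0,0,0.073],"translation":[-0.18,0.6,0],"claw":1},{"dr":[0,0,0.073],"translation":[-0.253,0.8,-0.05],"claw":1},{"dr":[0,0,0.073],"translation":[-0.253,0.857,-0.2],"claw":0.4},{"dr":[0,0,0.073],"translation":[-0.253,0.857,-0.4],"claw":0.4},{"dr":[0,0,0.073],"translation":[-0.253,0.857,-0.6],"claw":0.4},{"dr":[0,0,0.073],"translation":[-0.253,0.857,-0.6],"claw":0.4},{"dr":[0,0,0.073],"translation":[-0.253,0.857,-0.6],"claw":0.4}]'
python3 - <<'E'
from h import *
D={n:snap(n)[:2] for n in("top","scene")}
go("scrub",(.547,-.402),.12,.03,.07,sat,D)
save(D["scene"][0],"s3.png",(130,190,300,320),4)
save(D["top"][0],"t3.png",(230,110,400,230),4)
E
```

```text
time: 10.98
tool_pos: [0.4106, 0.1535, 0.0541]
ee_rot: [0.001, 0.651, 0.759, 0.001]
force: [-0.4, -0.4, 0.6]
grip_width: 0.702
grasp_force: 0.0
scrub top 464 mid [ 0.5441 -0.4012] mean [ 0.5427 -0.3997] size [0.0475 0.14  ] shortdir -3.0
scrub scene 279 mid [ 0.544  -0.4008] mean [ 0.5426 -0.3944] size [0.0472 0.1426] shortdir -3.8
```

View pics/s3.png

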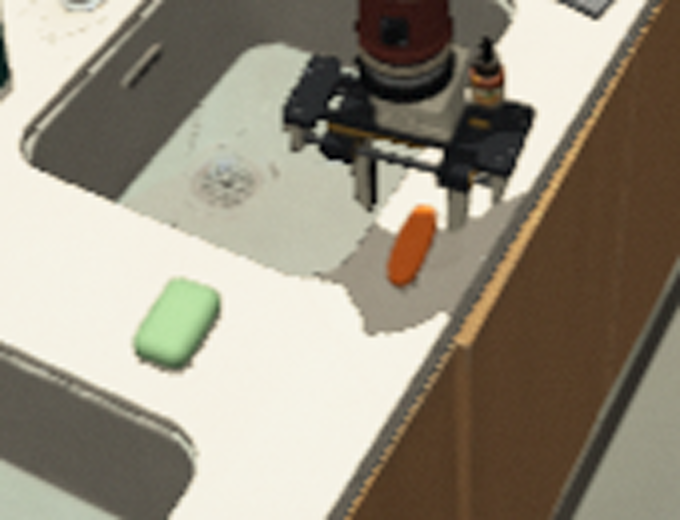

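View pics/t3.png

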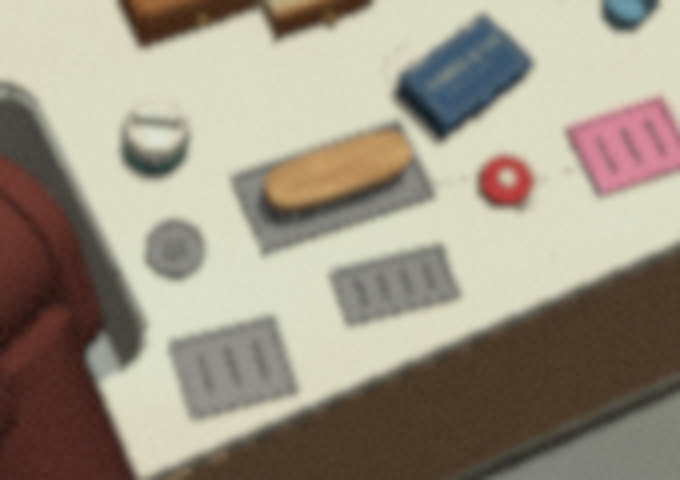

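In the top view the scrub brush lies in the long dish, measured about 3 mm off centre. In the scene view the fingers straddle the nail brush (410,245). I descend and grip.

```bash
python3 -m inch '[{"dr":[0,0,0.004],"translation":[-0.005,0.022,-0.05],"claw":0.4},{"dr":[0,0,0.004],"translation":[-0.005,0.022,-0.14],"claw":0.4},{"dr":[0,0,0.004],"translation":[-0.005,0.022,-0.14],"claw":0.4},{"dr":[0,0,0.004],"translation":[-0.005,0.022,-0.14],"claw":-1},{"dr":[0,0,0.004],"translation":[-0.005,0.022,-0.14],"claw":-1},{"dr":[0,0,0.004],"translation":[-0.005,0.022,-0.14],"claw":-1},{"dr":[0,0,0.004],"translation":[-0.005,0.022,-0.14],"claw":-1},{"dr":[0,0,0.004],"translation":[-0.005,0.022,-0.14],"claw":-1},{"dr":[0,0,0.004],"translation":[-0.005,0.022,-0.14],"claw":-1}]' 15
python3 -m inch '[{"dr":[0,0,0],"translation":[0,0,0.2],"claw":-1},{"dr":[0,0,0],"translation":[0,0,0.5],"claw":-1},{"dr":[0,0,0],"translation":[0.05,-0.1,0.6],"claw":-1},{"dr":[0,0,-0.05],"translation":[0.1,-0.3,0.65],"claw":-1},{"dr":[0,0,-0.1],"translation":[0.2,-0.5,0.65],"claw":-1},{"dr":[0,0,-0.1],"translation":[0.2,-0.7,0.65],"claw":-1},{"dr":[0,0,-0.1],"translation":[0.2,-1,0.65],"claw":-1},{"dr":[0,0,-0.1],"translation":[0.2,-1,0.65],"claw":-1},{"dr":[0,0,-0.1],"translation":[0.2,-1,0.65],"claw":-1}]'
```

```text
time: 12.2
tool_pos: [0.408, 0.1604, 0.0111]
ee_rot: [0.0, 0.646, 0.764, 0.0]
force: [1.0, -1.1, 5.9]
grip_width: 0.311
grasp_force: 15.0
time: 13.32
tool_pos: [0.4662, -0.143, 0.2046]
ee_rot: [-0.001, 0.759, 0.651, -0.001]
force: [0.9, 1.3, -1.0]
grip_width: 0.316
grasp_force: 15.0
```

```bash
python3 -m inch '[{"dr":[0,0,0],"translation":[-0.03,-0.2,0],"claw":-1},{"dr":[0,0,0],"translation":[-0.06,-0.4,0],"claw":-1},{"dr":[0,0,0],"translation":[-0.1,-0.6,0],"claw":-1},{"dr":[0,0,0],"translation":[-0.128,-0.8,-0.05],"claw":-1},{"dr":[0,0,0],"translation":[-0.128,-0.885,-0.2],"claw":-1},{"dr":[0,0,0],"translation":[-0.128,-0.885,-0.4],"claw":-1},{"dr":[0,0,0],"translation":[-0.128,-0.885,-0.45],"claw":-1},{"dr":[0,0,0],"translation":[-0.128,-0.885,-0.45],"claw":-1},{"dr":[0,0,0],"translation":[-0.128,-0.885,-0.45],"claw":-1}]'
python3 - <<'E'
from h import *
D={n:snap(n)[:2] for n in("top","scene")}
go("nail",(.428,-.408),.06,.05,.1,orange,D)
save(D["scene"][0],"s4.png",(200,90,370,220),4)
E
```

```text
time: 14.45
tool_pos: [0.4313, -0.4053, 0.0732]
ee_rot: [0.002, 0.757, 0.654, 0.001]
force: [-0.5, -0.3, -0.9]
grip_width: 0.311
grasp_force: 15.0
nail top 31 mid [ 0.4316 -0.379 ] mean [ 0.4312 -0.3799] size [0.0189 0.0205] shortdir -0.9
nail scene 58 mid [ 0.4317 -0.4005] mean [ 0.4317 -0.3936] size [0.0258 0.0721] shortdir 3.8
```

View pics/s4.png

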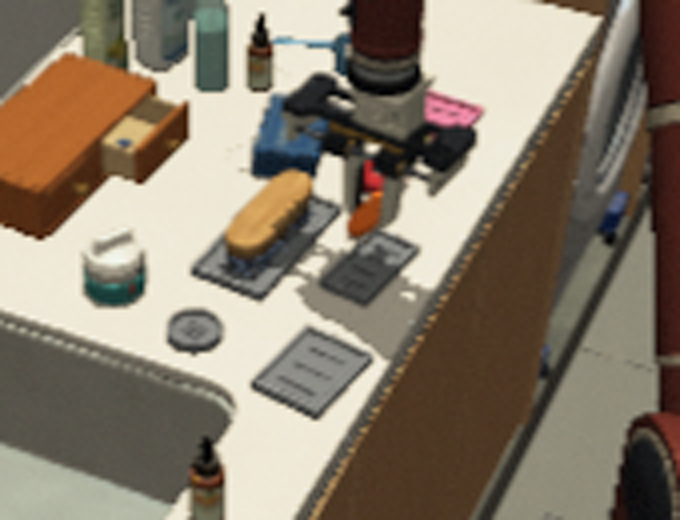

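The nail brush is level over the slim dish (370,270), and the tape measure is behind and clear. I lower it and release.

```bash
python3 -m inch '[{"dr":[0,0,0],"translation":[-0.006,-0.005,-0.1],"claw":-1},{"dr":[0,0,0],"translation":[-0.006,-0.005,-0.184],"claw":-1},{"dr":[0,0,0],"translation":[-0.006,-0.005,-0.184],"claw":-1},{"dr":[0,0,0],"translation":[-0.006,-0.005,-0.184],"claw":-1},{"dr":[0,0,0],"translation":[-0.006,-0.005,-0.184],"claw":-1}]'
```

```text
time: 15.18
tool_pos: [0.4278, -0.4072, 0.0168]
ee_rot: [0.001, 0.757, 0.653, 0.0]
force: [-0.3, 0.2, -0.1]
grip_width: 0.315
grasp_force: 15.0
```

```bash
python3 -m inch '[{"dr":[0,0,0],"translation":[0,0,0],"claw":0.1},{"dr":[0,0,0],"translation":[0,0,0],"claw":0.1},{"dr":[0,0,0],"translation":[0,0,0],"claw":0.1},{"dr":[0,0,0],"translation":[0,0,0.2],"claw":0.1},{"dr":[0,0,0],"translation":[0,0,0.4],"claw":0.1},{"dr":[0,0,0],"translation":[0,0,0.6],"claw":1},{"dr":[0,0,0.05],"translation":[0.1,0.4,0.7],"claw":1},{"dr":[0,0,0.075],"translation":[0.2,0.6,0.7],"claw":1},{"dr":[0,0,0.075],"translation":[0.3,0.8,0.7],"claw":1},{"dr":[0,0,0.075],"translation":[0.3,1,0.7],"claw":1},{"dr":[0,0,0.075],"translation":[0.3,1,0.7],"claw":1},{"dr":[0,0,0.075],"translation":[0.3,1,0.7],"claw":1}]'
python3 -m inch '[{"dr":[0,0,0],"translation":[0.1,1,0],"claw":1},{"dr":[0,0,0],"translation":[0.1,1,0],"claw":1},{"dr":[0,0,0],"translation":[0.1,1,0],"claw":1},{"dr":[0,0,0],"translation":[0.1,1,0],"claw":1},{"dr":[0,0,0],"translation":[0.1,1,0],"claw":1},{"dr":[0,0,0],"translation":[0.1,1,0],"claw":1}]'
python3 - <<'E'
from h import *
D={n:snap(n)[:2] for n in("top","scene")}
go("nail",(.428,-.408),.06,.018,.06,orange,D)
go("scrub",(.547,-.402),.12,.03,.07,sat,D)
E
```

```text
time: 16.68
tool_pos: [0.5183, -0.0997, 0.2265]
ee_rot: [-0.0, 0.671, 0.742, 0.002]
force: [-0.6, -1.0, -0.2]
grip_width: 0.996
grasp_force: 0.0
time: 17.42
tool_pos: [0.5463, 0.1983, 0.2256]
ee_rot: [-0.001, 0.672, 0.74, 0.001]
force: [0.7, -1.9, -0.4]
grip_width: 1.001
grasp_force: 0.0
nail top 120 mid [ 0.4259 -0.4053] mean [ 0.4255 -0.4061] size [0.0233 0.071 ] shortdir -7.8
nail scene 76 mid [ 0.4277 -0.4065] mean [ 0.4266 -0.4042] size [0.0256 0.0779] shortdir -6.5
scrub top 462 mid [ 0.5443 -0.4011] mean [ 0.5427 -0.4   ] size [0.0478 0.1401] shortdir -3.0
scrub scene 277 mid [ 0.5441 -0.3988] mean [ 0.5423 -0.3946] size [0.046  0.1415] shortdir -3.4
```

```bash
python3 -m inch '[{"dr":[0,0,-0.008],"translation":[-0.02,0.2,0],"claw":1},{"dr":[0,0,-0.008],"translation":[-0.02,0.372,0],"claw":1},{"dr":[0,0,-0.008],"translation":[-0.02,0.372,-0.2],"claw":1},{"dr":[0,0,-0.008],"translation":[-0.02,0.372,-0.4],"claw":1},{"dr":[0,0,-0.008],"translation":[-0.02,0.372,-0.55],"claw":1},{"dr":[0,0,-0.008],"translation":[-0.02,0.372,-0.55],"claw":1},{"dr":[0,0,-0.008],"translation":[-0.02,0.372,-0.55],"claw":1}]'
python3 - <<'E'
from h import *
p,W,s=snap("scene"); save(p,"s5.png",(130,200,300,330),4)
E
```

```text
time: 18.4
tool_pos: [0.5431, 0.3043, 0.0623]
ee_rot: [0.001, 0.685, 0.728, 0.001]
force: [0.4, 0.5, 0.3]
grip_width: 0.999
grasp_force: 0.0
```

View pics/s5.png

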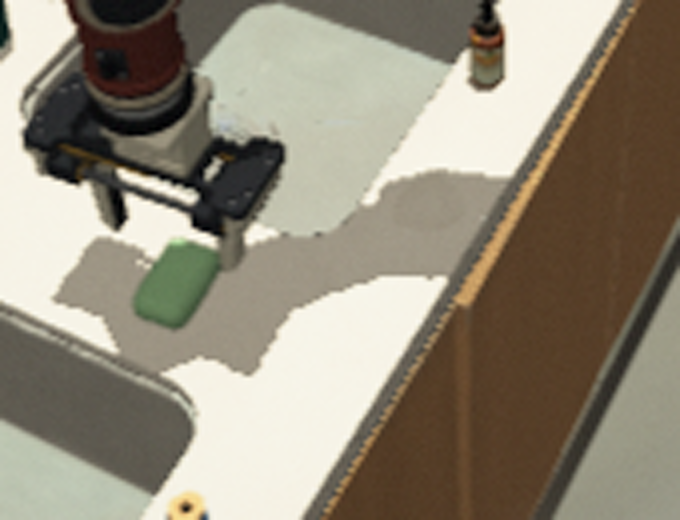

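The open fingers sit either side of the soap bar (178,285). I descend and grip.

```bash
python3 -m inch '[{"dr":[0,0,0],"translation":[-0.004,0.016,-0.08],"claw":1},{"dr":[0,0,0],"translation":[-0.004,0.016,-0.162],"claw":1},{"dr":[0,0,0],"translation":[-0.004,0.016,-0.162],"claw":1},{"dr":[0,0,0],"translation":[-0.004,0.016,-0.162],"claw":-1},{"dr":[0,0,0],"translation":[-0.004,0.016,-0.162],"claw":-1},{"dr":[0,0,0],"translation":[-0.004,0.016,-0.162],"claw":-1},{"dr":[0,0,0],"translation":[-0.004,0.016,-0.162],"claw":-1},{"dr":[0,0,0],"translation":[-0.004,0.016,-0.162],"claw":-1},{"dr":[0,0,0],"translation":[-0.004,0.016,-0.162],"claw":-1}]' 20
python3 -m inch '[{"dr":[0,0,0],"translation":[0,0,0.2],"claw":-1},{"dr":[0,0,0],"translation":[0,0,0.5],"claw":-1},{"dr":[0,0,0],"translation":[0,-0.1,0.65],"claw":-1},{"dr":[0,0,0],"translation":[0,-0.3,0.65],"claw":-1},{"dr":[0,0,0],"translation":[-0.05,-0.5,0.65],"claw":-1},{"dr":[0,0,0],"translation":[-0.1,-0.7,0.65],"claw":-1},{"dr":[0,0,-0.04],"translation":[-0.15,-1,0.65],"claw":-1},{"dr":[0,0,-0.065],"translation":[-0.15,-1,0.65],"claw":-1},{"dr":[0,0,-0.065],"translation":[-0.15,-1,0.65],"claw":-1}]'
```

```text
time: 19.58
tool_pos: [0.5413, 0.3098, 0.0124]
ee_rot: [0.0, 0.685, 0.729, 0.001]
force: [2.2, -0.4, 2.4]
grip_width: 0.537
grasp_force: 19.7
time: 20.7
tool_pos: [0.4932, 0.0061, 0.206]
ee_rot: [-0.001, 0.757, 0.653, -0.002]
force: [1.1, 0.4, -1.0]
grip_width: 0.537
grasp_force: 19.5
```

```bash
python3 -m inch '[{"dr":[0,0,0],"translation":[0,-0.2,0],"claw":-1},{"dr":[0,0,0],"translation":[-0.05,-0.4,0],"claw":-1},{"dr":[0,0,0],"translation":[-0.15,-0.6,0],"claw":-1},{"dr":[0,0,0],"translation":[-0.256,-0.786,0],"claw":-1},{"dr":[0,0,0],"translation":[-0.256,-0.786,-0.2],"claw":-1},{"dr":[0,0,0],"translation":[-0.256,-0.786,-0.4],"claw":-1},{"dr":[0,0,0],"translation":[-0.256,-0.786,-0.45],"claw":-1},{"dr":[0,0,0],"translation":[-0.256,-0.786,-0.45],"claw":-1},{"dr":[0,0,0],"translation":[-0.256,-0.786,-0.45],"claw":-1}]'
python3 - <<'E'
from h import *
D={n:snap(n)[:2] for n in("top","scene")}
go("soap",(.417,-.23),.06,.045,.1,lambda H,S,V:(S>60)&(H>30)&(H<90),D)
save(D["scene"][0],"s6.png",(200,110,370,240),4)
E
```

```text
time: 21.82
tool_pos: [0.4203, -0.226, 0.0737]
ee_rot: [0.002, 0.755, 0.656, 0.001]
force: [0.4, -0.5, -1.3]
grip_width: 0.537
grasp_force: 19.5
soap top 34 mid [ 0.4201 -0.1955] mean [ 0.4199 -0.1954] size [0.0132 0.0368] shortdir 77.1
soap scene 144 mid [ 0.4207 -0.2188] mean [ 0.4189 -0.2113] size [0.0417 0.065 ] shortdir 5.6
```

View pics/s6.png

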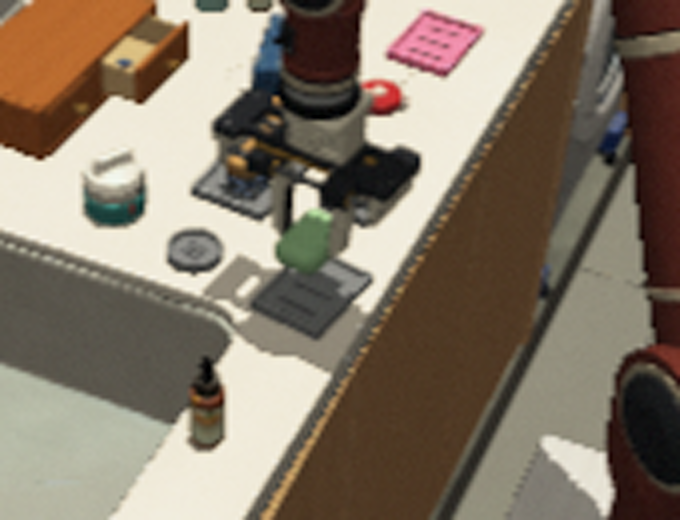

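The soap bar hangs level over the broad dish (310,295). I lower it.

```bash
python3 -m inch '[{"dr":[0,0,0],"translation":[-0.007,-0.007,-0.1],"claw":-1},{"dr":[0,0,0],"translation":[-0.007,-0.007,-0.181],"claw":-1},{"dr":[0,0,0],"translation":[-0.007,-0.007,-0.181],"claw":-1},{"dr":[0,0,0],"translation":[-0.007,-0.007,-0.181],"claw":-1},{"dr":[0,0,0],"translation":[-0.007,-0.007,-0.181],"claw":-1}]'
```

```text
time: 22.55
tool_pos: [0.417, -0.2286, 0.0187]
ee_rot: [0.001, 0.755, 0.656, 0.0]
force: [-0.2, 0.9, -2.3]
grip_width: 0.539
grasp_force: 19.6
```

```bash
python3 -m inch '[{"dr":[0,0,0],"translation":[0,0,0],"claw":0.5},{"dr":[0,0,0],"translation":[0,0,0],"claw":0.5},{"dr":[0,0,0],"translation":[0,0,0],"claw":0.5},{"dr":[0,0,0],"translation":[0,0,0.2],"claw":0.5},{"dr":[0,0,0],"translation":[0,0,0.4],"claw":0.5},{"dr":[0,0,0],"translation":[0,0,0.6],"claw":1},{"dr":[0,0,0],"translation":[0.1,0,0.8],"claw":1},{"dr":[0,0,0],"translation":[0.2,0.2,0.8],"claw":1},{"dr":[0,0,0],"translation":[0.2,0.4,0.8],"claw":1},{"dr":[0,0,0],"translation":[0.2,0.72,0.8],"claw":1},{"dr":[0,0,0],"translation":[0.2,0.72,0.8],"claw":1},{"dr":[0,0,0],"translation":[0.2,0.72,0.8],"claw":1}]'
python3 - <<'E'
from h import *
D={n:snap(n)[:2] for n in("top","scene")}
go("soap",(.417,-.23),.06,.02,.06,lambda H,S,V:(S>60)&(H>30)&(H<90),D)
go("dropcap",(.4265,-.0125),.03,.075,.12,dark,D)
go("drop",(.4265,-.0125),.03,.02,.068,dark,D)
save(D["scene"][0],"s7.png",(200,100,370,230),4)
E
```

```text
time: 24.05
tool_pos: [0.4757, -0.0086, 0.258]
ee_rot: [-0.0, 0.753, 0.658, 0.0]
force: [-0.4, -0.5, -1.1]
grip_width: 0.998
grasp_force: 0.0
soap top few
soap scene 155 mid [ 0.4145 -0.2242] mean [ 0.4136 -0.2217] size [0.0431 0.0668] shortdir -10.7
dropcap top 29 mid [ 0.4247 -0.0119] mean [ 0.4248 -0.012 ] size [0.0145 0.0205] shortdir -38.4
dropcap scene 32 mid [ 0.4272 -0.0104] mean [ 0.4266 -0.0106] size [0.0126 0.0191] shortdir 86.4
drop top 49 mid [ 0.4189 -0.0102] mean [ 0.4166 -0.009 ] size [0.0172 0.0291] shortdir -23.7
drop scene 91 mid [ 0.4231 -0.0065] mean [ 0.4217 -0.0047] size [0.0193 0.0287] shortdir -61.0
```

View pics/s7.png

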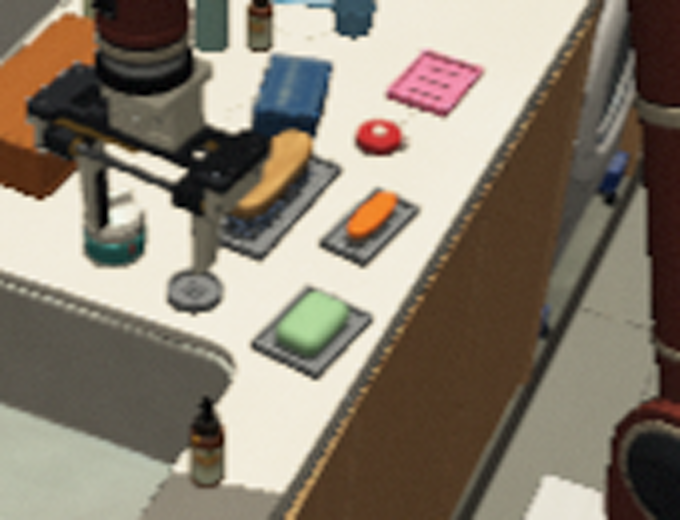

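The scrub brush (275,180), nail brush (372,213) and soap (312,322) lie in their dishes; the bottle still stands at (207,445). Going over the bottle.

```bash
python3 -m inch '[{"dr":[0,0,0],"translation":[-0.1,-0.015,0],"claw":1},{"dr":[0,0,0],"translation":[-0.162,-0.015,0],"claw":1},{"dr":[0,0,0],"translation":[-0.162,-0.015,-0.1],"claw":1},{"dr":[0,0,0],"translation":[-0.162,-0.015,-0.25],"claw":1},{"dr":[0,0,0],"translation":[-0.162,-0.015,-0.43],"claw":1},{"dr":[0,0,0],"translation":[-0.162,-0.015,-0.43],"claw":1},{"dr":[0,0,0],"translation":[-0.162,-0.015,-0.43],"claw":1},{"dr":[0,0,0],"translation":[-0.162,-0.015,-0.43],"claw":1}]'
python3 - <<'E'
from h import *
p,W,s=snap("scene"); save(p,"s8.png",(200,130,320,230),5)
E
```

```text
time: 25.15
tool_pos: [0.4292, -0.0171, 0.1305]
ee_rot: [0.002, 0.755, 0.655, 0.001]
force: [0.0, 0.2, -0.8]
grip_width: 0.994
grasp_force: 0.0
```

View pics/s8.png

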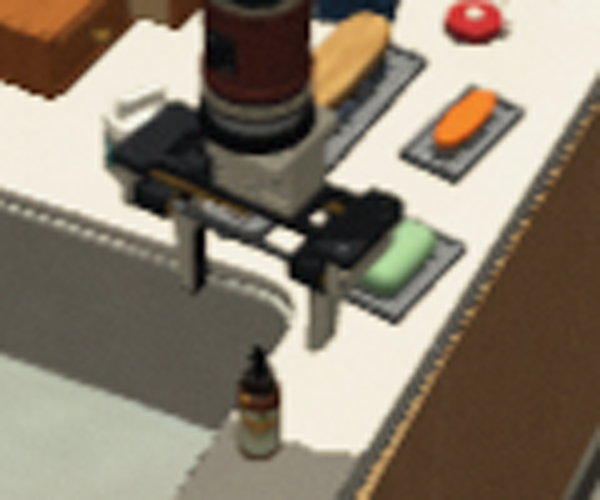

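The fingers straddle the bottle (258,405). I descend and grip gently.

```bash
python3 -m inch '[{"dr":[0,0,0],"translation":[-0.006,0.013,-0.1],"claw":1},{"dr":[0,0,0],"translation":[-0.006,0.013,-0.2],"claw":1},{"dr":[0,0,0],"translation":[-0.006,0.013,-0.325],"claw":1},{"dr":[0,0,0],"translation":[-0.006,0.013,-0.325],"claw":1},{"dr":[0,0,0],"translation":[-0.006,0.013,-0.325],"claw":1},{"dr":[0,0,0],"translation":[-0.006,0.013,-0.325],"claw":0},{"dr":[0,0,0],"translation":[-0.006,0.013,-0.325],"claw":-0.2},{"dr":[0,0,0],"translation":[-0.006,0.013,-0.325],"claw":-1},{"dr":[0,0,0],"translation":[-0.006,0.013,-0.325],"claw":-1},{"dr":[0,0,0],"translation":[-0.006,0.013,-0.325],"claw":-1},{"dr":[0,0,0],"translation":[-0.006,0.013,-0.325],"claw":-1},{"dr":[0,0,0],"translation":[-0.006,0.013,-0.325],"claw":-1}]' 12
```

```text
time: 26.7
tool_pos: [0.4259, -0.0128, 0.0311]
ee_rot: [-0.0, 0.755, 0.656, 0.0]
force: [-0.2, -0.1, -0.4]
grip_width: 0.345
grasp_force: 12.0
```

```bash
python3 -m inch '[{"dr":[0,0,0],"translation":[0,0,0.15],"claw":-1},{"dr":[0,0,0],"translation":[0,0,0.35],"claw":-1},{"dr":[0,0,0],"translation":[0,0,0.5],"claw":-1},{"dr":[0,0,0],"translation":[0.1,-0.15,0.5],"claw":-1},{"dr":[0,0,0],"translation":[0.2,-0.3,0.5],"claw":-1},{"dr":[0,0,0],"translation":[0.3,-0.45,0.5],"claw":-1},{"dr":[0,0,0],"translation":[0.413,-0.6,0.5],"claw":-1},{"dr":[0,0,0],"translation":[0.413,-0.734,0.5],"claw":-1},{"dr":[0,0,0],"translation":[0.413,-0.734,0.4],"claw":-1},{"dr":[0,0,0],"translation":[0.413,-0.734,0.25],"claw":-1},{"dr":[0,0,0],"translation":[0.413,-0.734,0.2],"claw":-1},{"dr":[0,0,0],"translation":[0.413,-0.734,0.2],"claw":-1},{"dr":[0,0,0],"translation":[0.413,-0.734,0.2],"claw":-1},{"dr":[0,0,0],"translation":[0.413,-0.734,0.2],"claw":-1}]'
python3 - <<'E'
from h import *
p,W,s=snap("scene"); save(p,"s9.png",(210,110,330,210),5)
E
```

```text
time: 28.45
tool_pos: [0.5508, -0.2332, 0.0928]
ee_rot: [0.001, 0.755, 0.656, 0.001]
force: [-0.5, -0.0, -1.9]
grip_width: 0.346
grasp_force: 12.0
```

View pics/s9.png

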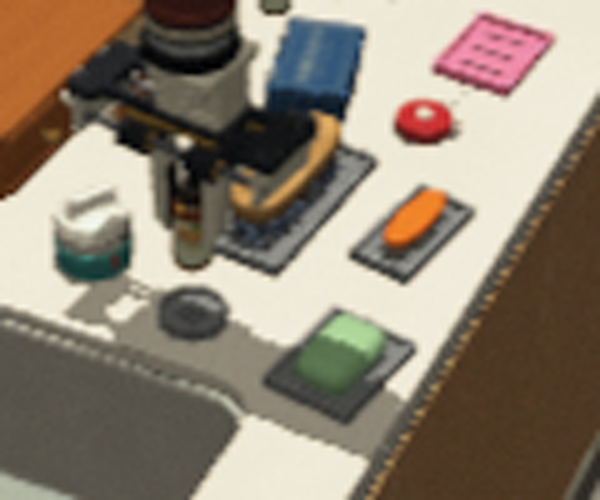

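The bottle is upright over the round dish (193,312). I'll check the jar's height quickly before lowering.

```bash
python3 - <<'E'
import numpy as np
W=np.load("top0.npz")["W"]; m=(W[...,2]>.02)&(np.hypot(W[...,0]-.64,W[...,1]+.24)<.06); q=W[m]; print(q.min(0),q.max(0))
E
python3 -m inch '[{"dr":[0,0,0],"translation":[-0.001,0,-0.08],"claw":-1},{"dr":[0,0,0],"translation":[-0.001,0,-0.15],"claw":-1},{"dr":[0,0,0],"translation":[-0.001,0,-0.183],"claw":-1},{"dr":[0,0,0],"translation":[-0.001,0,-0.183],"claw":-1},{"dr":[0,0,0],"translation":[-0.001,0,-0.183],"claw":-1},{"dr":[0,0,0],"translation":[-0.001,0,-0.183],"claw":-1}]'
```

```text
[ 0.62297899 -0.29945868  0.02104548] [ 0.69989702 -0.18038724  0.52654057]
time: 29.25
tool_pos: [0.5497, -0.2332, 0.0368]
ee_rot: [0.0, 0.755, 0.656, 0.0]
force: [-0.1, -0.8, -0.5]
grip_width: 0.346
grasp_force: 12.0
```

```bash
python3 -m inch '[{"dr":[0,0,0],"translation":[0,0,0],"claw":-0.1},{"dr":[0,0,0],"translation":[0,0,0],"claw":0.1},{"dr":[0,0,0],"translation":[0,0,0],"claw":0.2},{"dr":[0,0,0],"translation":[0,0,0],"claw":0.2},{"dr":[0,0,0],"translation":[0,0,0.15],"claw":0.2},{"dr":[0,0,0],"translation":[0,0,0.3],"claw":0.2},{"dr":[0,0,0],"translation":[0,0,0.5],"claw":0.2},{"dr":[0,0,0],"translation":[0,0,0.7],"claw":0.2},{"dr":[0,0,0],"translation":[-0.1,0.3,0.7],"claw":0.2},{"dr":[0,0,0],"translation":[-0.2,0.6,0.7],"claw":0.2},{"dr":[0,0,0],"translation":[-0.2,0.9,0.7],"claw":0.2},{"dr":[0,0,0],"translation":[-0.2,1,0.7],"claw":0.2},{"dr":[0,0,0],"translation":[-0.2,1,0.7],"claw":0.2},{"dr":[0,0,0],"translation":[-0.2,1,0.7],"claw":0.2}]'
python3 -m inch '[{"dr":[0,0,0],"translation":[0.1,0.5,0],"claw":0.2},{"dr":[0,0,0],"translation":[0.1,0.5,0],"claw":0.2},{"dr":[0,0,0],"translation":[0.1,0.5,0],"claw":0.2},{"dr":[0,0,0],"translation":[0.1,0.5,0],"claw":0.2}]'
python3 - <<'E'
from h import *
D={n:snap(n)[:2] for n in("top","scene")}
go("scrub",(.547,-.402),.12,.03,.07,sat,D)
go("nail",(.428,-.408),.06,.018,.06,orange,D)
go("soap",(.417,-.23),.06,.02,.06,lambda H,S,V:(S>60)&(H>30)&(H<90),D)
go("cap",(.55,-.233),.03,.08,.13,dark,D)
go("bottle",(.55,-.233),.03,.025,.07,dark,D)
save(D["scene"][0],"s10.png",(200,110,370,240),4)
E
```

```text
time: 31.0
tool_pos: [0.4881, 0.0732, 0.2471]
ee_rot: [-0.001, 0.751, 0.66, 0.001]
force: [0.0, -0.8, -0.8]
grip_width: 0.601
grasp_force: 0.0
time: 31.5
tool_pos: [0.5193, 0.2183, 0.2459]
ee_rot: [-0.0, 0.754, 0.657, -0.0]
force: [0.2, -0.9, 0.0]
grip_width: 0.598
grasp_force: 0.0
scrub top 464 mid [ 0.5445 -0.4009] mean [ 0.5426 -0.3999] size [0.0483 0.1401] shortdir -3.1
scrub scene 277 mid [ 0.5443 -0.3999] mean [ 0.5423 -0.3942] size [0.0471 0.1416] shortdir -3.4
nail top 124 mid [ 0.4257 -0.4061] mean [ 0.4254 -0.4059] size [0.0237 0.0701] shortdir -7.6
nail scene 79 mid [ 0.427  -0.4064] mean [ 0.4269 -0.4044] size [0.0274 0.0768] shortdir -6.3
soap top 184 mid [ 0.414  -0.2249] mean [ 0.4128 -0.225 ] size [0.0393 0.0629] shortdir -8.0
soap scene 155 mid [ 0.415  -0.2236] mean [ 0.4137 -0.2218] size [0.0413 0.0667] shortdir -12.1
cap top 19 mid [ 0.5452 -0.2305] mean [ 0.546  -0.2307] size [0.0107 0.0134] shortdir -21.3
cap scene 17 mid [ 0.5461 -0.2313] mean [ 0.5467 -0.2304] size [0.0077 0.0182] shortdir -16.6
bottle top 34 mid [ 0.541  -0.2315] mean [ 0.5375 -0.2323] size [0.0155 0.0271] shortdir -23.6
bottle scene 74 mid [ 0.5438 -0.2264] mean [ 0.5436 -0.2248] size [0.0185 0.0297] shortdir -49.5
```

View pics/s10.png

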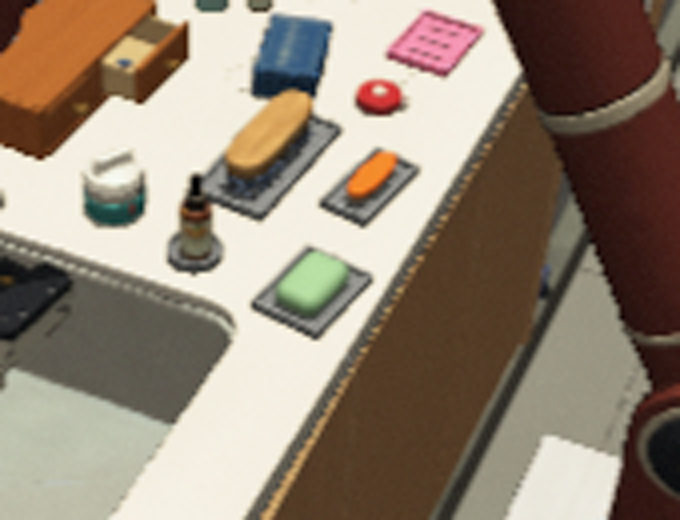

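All four items sit in their own dishes: scrub brush (270,135), nail brush (372,175), soap (312,282) and the upright bottle (196,220). Measured offsets are within about 6 mm of centre, and the arm is clear. Handing in.

```bash
python3 -c "
from workcell import order
print(order.hand_in())"
```

```text
the job is handed in; nothing more can be done
None
```

I placed all four things in their dishes, the bottle last and standing upright, each measured within about 6 mm of its dish centre; the job is handed in at about 32 s of the 144 s allowed, and no verdict came back.

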